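# Free the stuck lid of a gasketed consumables box and hold it ajar

### The arm

A 6-joint arm with a two-finger parallel gripper is mounted at the origin on the work surface. World frame = base frame: x ahead of the robot, y to its left, z up, the work surface at z = 0. Lengths are in m, angles in rad, forces in N, time in s.
With the tool pointing down it reaches from about 0.375 to 0.975 m from the base axis. Payload 3.8 kg.
Tool frame: the origin (TCP) lies midway between the tips of the shut fingers; the grasp point (between the pads) lies 19 mm behind it; x points along the fingers, y is the direction in which the jaws open and shut, and the axes are right-handed (so a half turn about x gives the same grasp; the last joint's range is limited). The gripper opens to 88 mm and grips with 3 to 60 N. Pads are 18 mm wide; open, the fingers measure 123 mm over their backs; the gripper's body (75 mm by 187 mm) begins 45 mm behind the grasp point.
Start: joints at [-1.155, 0.264, 1.604, -0, 1.274, -0.037], TCP at [0.295, -0.607, 0.239] pointing down, gripper open.
Joint ranges: [-2.63, 2.63], [-0.94, 2.18], [0.31, 2.57], [-1.31, 4.45], [0, 2.66], [-2.55, 2.55]. Speed limits (rad/s): [2.57, 2.57, 3.14, 3.14, 3.14, 3.14].

### API

Orientations are given as a rotation vector (axis times angle).
In Python, from cell import manip, inverse_kinematics, cams, order gives the robot as it stands. Calls block until the motion is done:
- manip.move_pose(position, orientation): joint-space move of the TCP to a pose.
- manip.move_linear(position, rate=0.15, rot=None): straight line of the TCP; rot=None keeps the orientation; rate is the mean speed in m/s.
- manip.set_joints(angles): joint-space move.
- manip.set_gripper(opening, force=None): finger opening in m; force is the grip in N (None keeps the last); returns when the fingers have stopped.
- manip.dwell(seconds).
- inverse_kinematics(position, orientation): joint angles nearest the present ones, or None.
- manip.state(): the state.
- cams.capture(name): name is "scene" or "top" or "wrist"; returns a dict with "image" (384x512x3 uint8, blue, green, red), "z_map" (384x512 float32, m along the optical axis (not along the pixel's ray), 0 where there is no reading), "intrinsics" (3x3 intrinsics, pixels), "position" and "orientation" of the camera in the world; the wrist camera has in their place "T_tool_cam" (4x4, takes a point from camera to tool coordinates, whose origin is the TCP and whose axes are the tool frame's). Camera axes: x right, y down, z forward; pixel columns grow to the right and rows downward; lengths in m; the calibration is good to about 2 mm. A picture is of the moment at which its call begins: read the wrist's pose just before it.
A pose or a line that the arm cannot do raises manip.IKError and nothing moves.
- order.close_job(): hands the job in, once; it reports no verdict.
The state is a dict: "clock": time; "joint_pos": joint angles; "joint_velocities": joint speeds; "tau": joint torques, N m; "tool_pos": TCP position; "tcp_rot": TCP orientation; "contact_force": force on the tool from outside, world axes, zero at the start; "moment": the same for the moment, N m; "gripper_width": finger opening in m.
Only numpy, scipy, OpenCV 4.12 (cv2) and the standard library are available. Lean on these libraries where they do the work, as an engineer would, in place of code of your own. Each camera call takes 0.05 s, during which the arm holds its last target. There are 200 camera calls.

### The job

The red lid of the grey consumables box has stuck to its gasket. Take the yellow-handled brush from its stand, dip its tip well into the steel cup, dab it on the ledge at the middle of the box's front seam, and put it back upright in the stand with its collar resting on top. Then take the lid by its black knob, pull until it breaks free without flinging it open, and finish while still holding the knob, the lid steady and only slightly ajar, its front edge about 3 cm up, with nothing else on the bench knocked out of place.

Things in the scene. Friction and masses are not known exactly. Their poses are not given: they have to be found in the camera images.
- stand: aluminium block 80 x 80 x 90 mm fixed to the bench, the brush stands in a hole in its top; origin: centre of its underside, z up
- stand_hole0 (a point): centre of the mouth of the stand's round hole (20 mm wide, 85 mm deep, 3 mm chamfer), 90 mm above the bench
- brush: loose brush 151 mm long, about 70 g, upright in the stand at the start (its tip 15 mm above the bench). From the tip up its own z axis: round bristle tip 12 mm wide and 22 mm long, steel shank 8 mm wide, round collar 34 mm wide from 75 to 81 mm, square yellow handle 16 x 16 mm from 81 to 151 mm with flats facing its x and y axes. Origin: centre of the tip's end
- brush_tip (a point): the end of the brush's bristle tip
- brush_grip (a point): on the brush's axis 125 mm above the tip: where to grip the handle
- brush_collar (a point): centre of the underside of the brush's collar, 75 mm above the tip; it lies on the stand's hole when the brush is home
- cup: open steel cup, 84 mm wide at the rim, 70 mm high, 4 mm wall, 300 g, loose; origin: centre of its underside; it and the stand may have swapped sides
- cup_rim (a point): centre of the cup's mouth, 70 mm above its underside
- drybox: grey steel box fixed to the bench, 200 (x) x 160 (y) x 95 mm, with a red lid 12 mm thick hinged along its far (+x) top rim. A grey ledge juts 34 mm from its front (-x) face, its top 90 mm above the bench. Origin: centre of its underside; -x points to its front
- seam_front (a point): point on top of the ledge, 12 mm in front of the middle of the lid's front edge, 90 mm above the bench: where to dab
- knob_mid (a point): middle of the black round upright knob on the lid near its front edge: 28 mm wide, 38 mm high, from 107 to 145 mm above the bench when shut, 178 mm from the hinge line; this point lies on its axis 22 mm above the lid's top; its z axis is the lid's normal
- lid (a joint): opening of the lid, rad: 0 shut, grows as the front edge rises (0.15 is 30 mm at the front edge, 200 mm from the hinge; stop at 0.5). The gasket gives about 4 mm at the front edge while the upward pull at the knob builds to a peak of about 17 N, then lets go; past 12 mm only the lid's weight is left, about 3 N at the knob, and it falls shut if let go
- lid_hinge (a point): middle of the lid's hinge line, which runs along the box's y axis, 95 mm above the bench
- grinder: black and green angle grinder lying on the bench, 280 mm long, 75 mm high; bystander; origin on its underside
- hammer: hammer 250 mm long lying on the bench; bystander
- flap_disc: flat grinding disc 115 mm wide, 12 mm thick; bystander; origin: centre of its underside
- square: red magnetic welding square, about 110 x 100 x 20 mm; bystander; origin on its underside
- tin: blue tin 68 mm wide, 70 mm high; bystander; origin: centre of its underside
- plates: stack of three rusty and blued steel plates, about 130 x 160 x 18 mm; bystander; origin: centre of its underside
- rule: steel rule 300 x 30 x 4 mm; bystander; origin: centre of its underside
Mind the look-alikes: they are no part of the job. Leave any purple look-alike of the brush alone. Leave any turquoise look-alike of the cup alone.

How it is judged:
On the way, in this order (a step that is already met when the one before it is completed fails the run):
1. the held brush's tip is inside the cup, at least 15 mm below its rim (contact force between the fingers and brush above 0.5 N and horizontal distance between brush_tip and cup_rim below 0.036 m and z of brush_tip in the frame of cup_rim below -0.015 m), for 0.1 s.
2. the held brush's tip touches the box within 30 mm of the middle of the front seam (contact force between the fingers and brush above 0.5 N and distance between brush_tip and seam_front below 0.03 m and contact force between brush and drybox above 0.2 N), for 0.05 s.
3. the brush is back upright in the stand, collar on its top, let go (horizontal distance between brush_collar and stand_hole0 below 0.011 m and z of brush_collar in the frame of stand below 0.096 m and angle between brush's own z axis and vertical below 0.12 rad and contact force between the fingers and brush below 0.05 N), for 0.2 s.
4. the lid has broken free of its gasket, held by the knob (value of joint lid above 0.075 rad and contact force between the fingers and knob above 1 N), for 0.2 s.
At the end, for the whole second after the job is handed in: The brush stands in its stand (axis within 11 mm of the hole, collar within 6 mm of the top, tilt under 0.12 rad), untouched; the cup is upright; the robot grips the knob (over 1 N) and holds the lid steady (under 0.03 rad/s) at 0.09 to 0.24 rad, its front edge 18 to 48 mm up (all of step 3 and value of joint lid between 0.09 and 0.24 rad and velocity of joint lid between -0.03 and 0.03 rad/s and contact force between the fingers and knob above 1 N and contact force between brush and drybox below 0.01 N and angle between cup's own z axis and vertical below 0.1 rad); the arm keeps its last pose, push and grip.
It fails at once if the lid is flung open beyond 0.38 rad (value of joint lid above 0.38 rad).
It fails at once if the cup is tipped or pushed more than 40 mm (distance of cup from where it was at the start of the episode above 0.04 m or angle between cup's own z axis and vertical above 0.5 rad).
It fails at once if a bystander is moved more than 30 mm (distance of any of grinder, hammer, flap_disc, square, tin, plates, rule from where it was at the start of the episode above 0.03 m).
It also fails if it takes over 62 s, if anything falls off the work surface, if the arm or the gripper's body presses on something with over 40 N, if the wrist force passes 120 N, or if a joint passes its speed limit or range.

## Working session

There is one attempt and no reset: what is moved stays moved. The work goes in short steps, each a Python script; the robot and the scene stay as the last script left them, time stands still between calls to the robot, and variables do not carry over. Pictures are saved under pics/ and viewed, about 8 in all and at most 12, crops included, and the job is handed in when it is done.

```bash
mkdir -p pics; ls
cat > h.py <<'E'
import numpy as np, cv2
from scipy.spatial.transform import Rotation as R
from cell import manip, inverse_kinematics, cams, order
def cap(name):
    s=manip.state(); d=cams.capture(name)
    if 'T_tool_cam' in d:
        T=np.eye(4);T[:3,:3]=R.from_rotvec(s['tcp_rot']).as_matrix();T[:3,3]=s['tool_pos'];T=T@d['T_tool_cam']
    else:
        T=np.eye(4);o=np.array(d['orientation']);T[:3,:3]=o if o.shape==(3,3) else R.from_rotvec(o).as_matrix() if o.size==3 else R.from_quat(o).as_matrix();T[:3,3]=d['position']
    d['T']=T; return d
def cloud(d):
    z=d['z_map'];v,u=np.indices(z.shape);K=d['intrinsics']
    P=np.stack([(u-K[0,2])/K[0,0]*z,(v-K[1,2])/K[1,1]*z,z],-1)
    W=P@d['T'][:3,:3].T+d['T'][:3,3]; W[z==0]=np.nan; return W
def save(d,n): np.savez(f'{n}.npz',image=d['image'],z_map=d['z_map'],intrinsics=d['intrinsics'],T=d['T']); cv2.imwrite(f'pics/{n}.png',d['image'])
E
python3 - <<'E'
from h import *
s=manip.state(); print(s)
for n in ('scene','top'):
    d=cap(n); save(d,n); print(n,d['orientation'],d['position'],d['intrinsics'].tolist(), np.nanpercentile(cloud(d)[...,2],[1,20,50,99]))
a=np.hstack([cv2.imread(f'pics/{n}.png') for n in('scene','top')]);
E
```

```text
pics
{'clock': 0.0, 'joint_pos': array([-1.15488505e+00,  2.64756624e-01,  1.60532936e+00, -2.19942300e-05,
        1.27370524e+00, -3.68707991e-02]), 'joint_velocities': array([-0.00015426, -0.00063459,  0.000947  ,  0.00022222,  0.00204847,
       -0.0003345 ]), 'tau': array([ 7.09086471e-04, -5.02116358e+01, -3.56878352e+01,  7.26184272e-02,
        2.94914294e-02, -1.82787398e-04]), 'tool_pos': array([ 0.29502069, -0.60634291,  0.23740977]), 'tcp_rot': array([ 1.97045452,  0.45616148, -1.97133397]), 'contact_force': array([-0.15988863, -0.27608   ,  0.19239234]), 'moment': array([-0.00889539, -0.03584505, -0.03586955]), 'gripper_width': 0.08836947446400838}
scene [-0.74918871 -2.51766288  1.23502   ] [0.95166186 0.7124643  0.78186898] [[356.84083800951544, 0.0, 255.89044367123424], [0.0, 356.84083800951544, 196.56184896658505], [0.0, 0.0, 1.0]] [-7.57036181e-01 -1.82132542e-01 -9.96388421e-05  5.05887079e-01]
top [-2.14658281  2.11082676 -0.21144066] [2.37294803e-01 1.15094685e-03 1.52308490e+00] [[441.6937557014901, 0.0, 266.0915092941564], [0.0, 441.6937557014901, 194.20924819614598], [0.0, 0.0, 1.0]] [-7.61883750e-01 -7.40143527e-01  2.66095879e-04  7.99253602e-01]
```

View pics/scene.png

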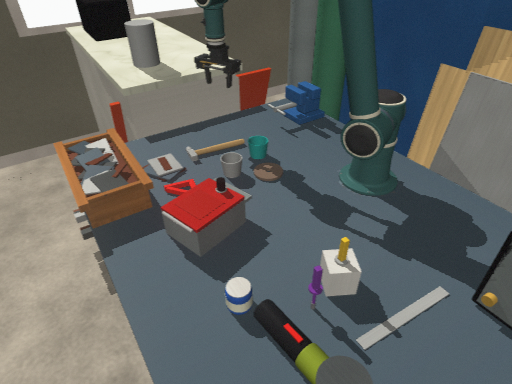

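View pics/top.png

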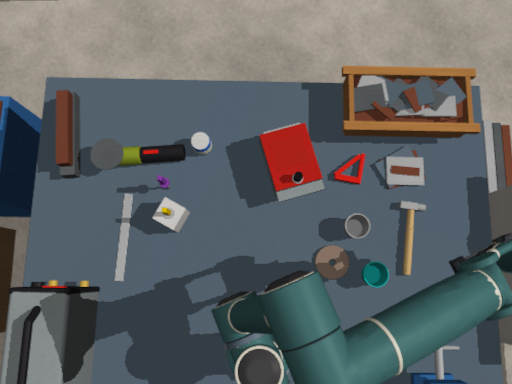

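Scene view: the yellow brush is in the white stand at (343,250), with a purple look-alike at (316,280). The steel cup is at (232,165), with a turquoise look-alike at (258,148). The box knob is at (221,184). In the top view, yellow is at (167,211), purple at (163,182), the steel cup at (357,226), turquoise at (376,274) and the knob at (298,178). The targets are the yellow-handled brush and the grey cup.

Run:
```python
from h import *
def ld(n):
    d=dict(np.load(n+'.npz')); d['W']=cloud(d); d['hsv']=cv2.cvtColor(d['image'],cv2.COLOR_BGR2HSV); return d
S,T=ld('scene'),ld('top')
def hsvm(d,lo,hi): return cv2.inRange(d['hsv'],np.array(lo),np.array(hi))>0
def st(t,P):
    print(t,len(P),'med',np.round(np.nanmedian(P,0),4),'p2',np.round(np.nanpercentile(P,2,0),4),'p98',np.round(np.nanpercentile(P,98,0),4))
def box(d,u0,u1,v0,v1):
    m=np.zeros(d['z_map'].shape,bool); m[v0:v1,u0:u1]=1; return m
def rect(P):
    r=cv2.minAreaRect(P[:,:2].astype(np.float32)); print('   rect',np.round(r[0],4),np.round(r[1],4),r[2])
for n,d,b in (('scene',S,(300,380,225,310)),('top',T,(145,200,190,240))):
    m=box(d,*b); W=d['W']
    y=m&hsvm(d,(18,120,120),(35,255,255)); st(n+' yellow',W[y]); 
    top=y&(W[...,2]>.159); st('  ytop',W[top]) if top.any() else 0
    s=m&(abs(W[...,2]-.09)<.006)&~y; st(n+' standtop',W[s]); rect(W[s])
for n,d,b in (('scene',S,(215,247,145,182)),('top',T,(338,376,208,244))):
    m=box(d,*b); W=d['W']; r=m&(abs(W[...,2]-.07)<.004); st(n+' cuprim',W[r]); rect(W[r])
    (c,rad)=cv2.minEnclosingCircle(W[r][:,:2].astype(np.float32)); print('   circ',c,rad)
for n,d,b in (('scene',S,(155,255,170,250)),('top',T,(255,330,115,205))):
    m=box(d,*b); W=d['W']; red=m&(hsvm(d,(0,150,90),(8,255,255))|hsvm(d,(172,150,90),(180,255,255)))&(abs(W[...,2]-.107)<.006)
    st(n+' lid',W[red]); rect(W[red])
    k=m&(W[...,2]>.125)&(W[...,2]<.16); st(n+' knob',W[k]); kt=k&(W[...,2]>.140); st('  ktop',W[kt]); 
    l=m&(abs(W[...,2]-.09)<.005)&~red; st(n+' ledge',W[l]); rect(W[l])
W=T['W']; m=box(T,150,175,172,192)&hsvm(T,(125,60,40),(160,255,255)); st('purple',W[m])
a=cv2.resize(S['image'][215:315,290,None].repeat(1,1) if 0 else S['image'][220:320,280:390],None,fx=5,fy=5,interpolation=cv2.INTER_CUBIC); b=cv2.resize(S['image'][130:255,155:280],(500,500),interpolation=cv2.INTER_CUBIC)
cv2.imwrite('pics/crop1.png',np.hstack([cv2.resize(a,(400,364)),cv2.resize(b,(364,364))]))
d=T
```

```text
scene yellow 180 med [0.4456 0.31   0.1387] p2 [0.4323 0.2989 0.0982] p98 [0.4493 0.3133 0.1663]
  ytop 43 med [0.4417 0.3063 0.1644] p2 [0.4313 0.2983 0.1594] p98 [0.449  0.3128 0.1671]
scene standtop 701 med [0.4497 0.3149 0.0896] p2 [0.3961 0.2597 0.085 ] p98 [0.5503 0.3513 0.0954]
   rect [0.4707 0.309 ] [0.1172 0.1341] 64.20637512207031
top yellow 42 med [0.4381 0.2968 0.1626] p2 [0.4313 0.2939 0.1137] p98 [0.4446 0.3092 0.1718]
  ytop 26 med [0.4381 0.3017 0.1662] p2 [0.4315 0.2947 0.1609] p98 [0.4447 0.3094 0.1726]
top standtop 493 med [0.4361 0.2989 0.0905] p2 [0.3942 0.258  0.0845] p98 [0.4834 0.3464 0.0954]
   rect [0.4393 0.3027] [0.0824 0.0801] 61.60216522216797
scene cuprim 57 med [ 0.4143 -0.3157  0.0684] p2 [ 0.3734 -0.3556  0.0662] p98 [ 0.4524 -0.2765  0.0713]
   rect [ 0.4127 -0.3145] [0.0816 0.0775] 26.856456756591797
   circ (0.4128599166870117, -0.3178882896900177) 0.043235428631305695
top cuprim 80 med [ 0.4081 -0.3182  0.0691] p2 [ 0.3704 -0.3563  0.0662] p98 [ 0.4503 -0.2771  0.0737]
   rect [ 0.4104 -0.3167] [0.08   0.0814] 0.9046493768692017
   circ (0.41071
[... 502 characters left out ...]
465 0.0119 0.0948]
   rect [ 0.6223 -0.094 ] [0.2437 0.1619] 17.090654373168945
top lid 2475 med [ 0.6361 -0.0878  0.1075] p2 [ 0.5339 -0.1796  0.1021] p98 [ 0.7339 -0.0064  0.1126]
   rect [ 0.6349 -0.0923] [0.1995 0.1592] 16.843259811401367
top knob 67 med [ 0.5587 -0.1142  0.1445] p2 [ 0.5463 -0.1267  0.1313] p98 [ 0.5721 -0.1028  0.1494]
  ktop 57 med [ 0.559  -0.1143  0.1451] p2 [ 0.5465 -0.1268  0.1411] p98 [ 0.5721 -0.1041  0.1495]
top ledge 475 med [ 0.5241 -0.1223  0.0899] p2 [ 0.49   -0.1991  0.0857] p98 [ 0.6582 -0.0189  0.0946]
   rect [ 0.6226 -0.0964] [0.2431 0.1598] 16.865720748901367
purple 125 med [0.5412 0.3235 0.0865] p2 [ 0.5281  0.3114 -0.0033] p98 [0.5872 0.3715 0.1567]
```

View pics/crop1.png

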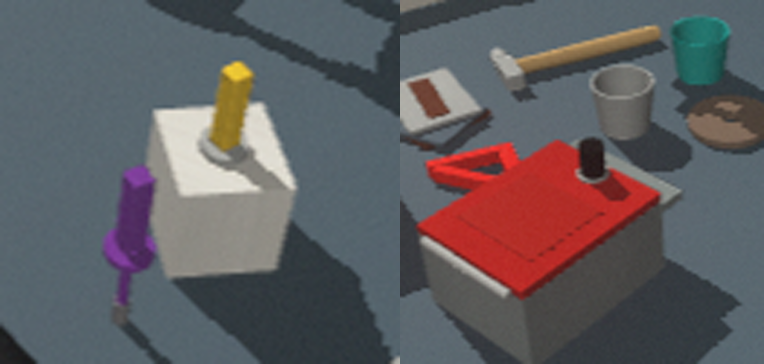

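```bash
cat >> h.py <<'E'
def rot(psi):
    c,s=np.cos(psi),np.sin(psi)
    return R.from_matrix(np.array([[0,c,s],[0,s,-c],[-1,0,0]])).as_rotvec()
def psi_now():
    y=R.from_rotvec(manip.state()['tcp_rot']).as_matrix()[:,1]; return np.arctan2(y[1],y[0])
E
python3 - <<'E'
from h import *
print(psi_now())
for k in range(-6,7):
    q=inverse_kinematics([0.44,0.303,0.30],rot(k*np.pi/6)); print(k*30,None if q is None else np.round(q,2))
p0=psi_now(); 
manip.move_pose([0.30,-0.607,0.36],manip.state()['tcp_rot'])
q=np.array(manip.state()['joint_pos'])
# keep wrist config, psi chosen = pointing radial
best=min((k*np.pi/36 for k in range(-36,37)),key=lambda p:abs(inverse_kinematics([0.44,0.303,0.33],rot(p))[5]) if inverse_kinematics([0.44,0.303,0.33],rot(p)) is not None else 9)
print(best); manip.move_pose([0.44,0.303,0.33],rot(best))
d=cap('wrist'); save(d,'w1'); s=manip.state(); print(s['clock'],s['tool_pos'],s['contact_force'],d['T_tool_cam'])
d=cap('top'); save(d,'top2')
E
```

```text
-1.118001672971648
-180 None
-150 None
-120 None
-90 [ 0.56 -0.04  1.82 -0.    1.35  2.13]
-60 [ 0.56 -0.04  1.82 -0.    1.35  1.6 ]
-30 [ 0.56 -0.04  1.82  0.    1.35  1.08]
0 [ 0.56 -0.04  1.82 -0.    1.35  0.56]
30 [ 0.56 -0.04  1.82  0.    1.35  0.03]
60 [ 0.56 -0.04  1.82 -0.    1.35 -0.49]
90 [ 0.56 -0.04  1.82 -0.    1.35 -1.01]
120 [ 0.56 -0.04  1.82 -0.    1.35 -1.54]
150 [ 0.56 -0.04  1.82 -0.    1.35 -2.06]
180 None
0.5235987755982988
3.925 [0.44043241 0.30250624 0.33000111] [-0.51850515 -0.51303745 -0.1206345 ] [[ 3.12194717e-04 -2.85221913e-01  9.58461456e-01 -1.46738921e-01]
 [ 9.99999723e-01 -5.59113707e-04 -4.92107542e-04 -7.56293117e-04]
 [ 6.76248792e-04  9.58461344e-01  2.85221659e-01 -7.29924431e-02]
 [ 0.00000000e+00  0.00000000e+00  0.00000000e+00  1.00000000e+00]]
```

View pics/w1.png

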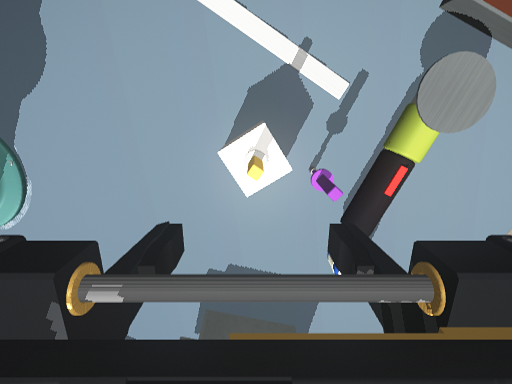

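Wrist view: the yellow brush in the stand is at (256,168), with purple beside it at (325,183). Next I measure the handle top and its yaw.

Run:
```python
from h import *
d=dict(np.load('w1.npz')); W=cloud(d); h=cv2.cvtColor(d['image'],cv2.COLOR_BGR2HSV)
y=cv2.inRange(h,np.array((18,120,90)),np.array((35,255,255)))>0; y[:130]=0;y[200:]=0;y[:,:230]=0;y[:,285:]=0
top=y&(W[...,2]>.160); P=W[top]; print(top.sum(),y.sum(),P.mean(0),np.median(P[:,2]),cv2.minAreaRect(P[:,:2].astype(np.float32)))
v,u=np.nonzero(top); print('px',cv2.minAreaRect(np.stack([u,v],1).astype(np.float32)))
# bright top face by ray onto z=0.166
V=h[...,2]; print(np.round(np.percentile(V[y],[5,25,50,75,95])))
tb=y&(V>np.percentile(V[y],95)*.9)
v,u=np.nonzero(tb); K=d['intrinsics']; r=np.stack([(u-K[0,2])/K[0,0],(v-K[1,2])/K[1,1],np.ones(len(u))],1)@d['T'][:3,:3].T; c=d['T'][:3,3]
Q=(c+r*((.166-c[2])/r[:,2])[:,None])[:,:2].astype(np.float32); print('bright',len(Q),Q.mean(0),cv2.minAreaRect(Q))
m=(abs(W[...,2]-.09)<.005); m[:110]=0;m[205:]=0;m[:,:210]=0;m[:,300:]=0
print('stand',cv2.minAreaRect(W[m][:,:2].astype(np.float32)))
cr=d['image'][110:210,205:305]; cv2.imwrite('pics/c2.png',cv2.resize(cr,(600,600),interpolation=cv2.INTER_CUBIC))
# second: lid/box from top2 now unobstructed
d=dict(np.load('top2.npz'))
```

```text
38 137 [0.4354786  0.3066412  0.16456037] 0.16531999358615476 ((0.43510663509368896, 0.30658626556396484), (0.018511906266212463, 0.009021141566336155), 38.34129333496094)
px ((254.06996154785156, 167.98997497558594), (8.202439308166504, 15.414929389953613), 81.8698959350586)
[138. 175. 187. 196. 255.]
bright 27 [0.43573475 0.30677623] ((0.4352361261844635, 0.3064073622226715), (0.018291102722287178, 0.00876687467098236), 38.22464370727539)
stand ((0.4387340247631073, 0.3019140362739563), (0.08022467792034149, 0.080171138048172), 61.97726058959961)
```

View pics/c2.png

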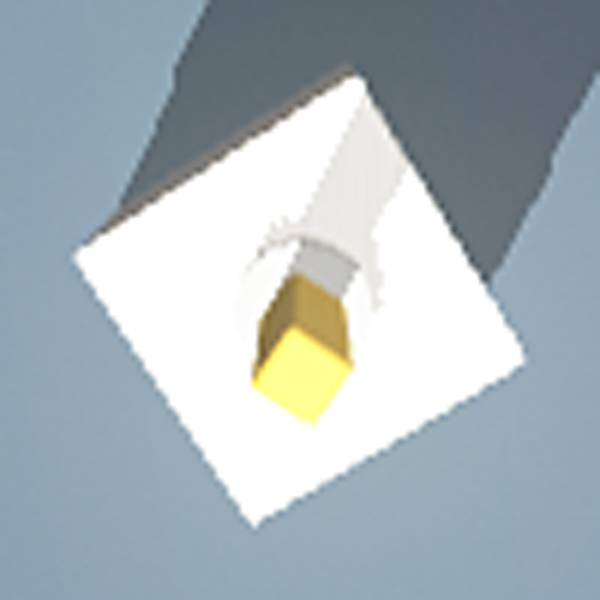

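The crop shows the handle's top face with corners at crop pixels (251,381), (296,325), (352,366) and (312,424), and it stands upright. I'll cast those onto z = 0.166, then grip.

```bash
cat >> h.py <<'E'
def ray(d,px,z):
    px=np.atleast_2d(px).astype(float);K=d['intrinsics']
    r=np.c_[(px[:,0]-K[0,2])/K[0,0],(px[:,1]-K[1,2])/K[1,1],np.ones(len(px))]@d['T'][:3,:3].T;c=d['T'][:3,3]
    return c+r*((z-c[2])/r[:,2])[:,None]
E
python3 - <<'E'
from h import *
d=dict(np.load('w1.npz'))
c=np.array([(251,381),(296,325),(352,366),(312,424)])
px=np.array([204.5,109.5])+(c+.5)/6
P=ray(d,px,.166)[:,:2]; print(P,P.mean(0)); e=np.roll(P,-1,0)-P; print(np.linalg.norm(e,axis=1),np.degrees(np.arctan2(e[:,1],e[:,0]))%90)
sc=np.array([(72,256),(358,75),(526,357),(254,526)]); S=ray(d,np.array([204.5,109.5])+(sc+.5)/6,.09)[:,:2]; print('stand',S.mean(0),np.linalg.norm(np.roll(S,-1,0)-S,axis=1))
E
```

```text
[[0.43010063 0.2970035 ]
 [0.43225079 0.31133234]
 [0.44603876 0.30970282]
 [0.44509514 0.29539001]] [0.43837133 0.30335717]
[0.01448927 0.01388392 0.01434388 0.01508107] [81.46596799 83.25983172 86.22806518 83.85832921]
stand [0.43863081 0.30249951] [0.08122551 0.07981753 0.08078743 0.08170045]
```

Run:
```python
from h import *
b=np.array([0.4385,0.303]); r=rot(-0.11)
manip.move_pose([*b,.25],r)
manip.set_gripper(.05,30)
manip.move_linear([*b,.121],rate=.12)
s=manip.state(); print(s['clock'],s['tool_pos'],s['contact_force'])
manip.set_gripper(0,30)
s=manip.state(); print(s['gripper_width'],s['contact_force'],s['tool_pos'])
manip.move_linear([*b,.32],rate=.12)
s=manip.state(); print(s['clock'],s['gripper_width'],s['contact_force'],s['tool_pos'])
d=cap('wrist'); save(d,'w3'); d=cap('scene'); save(d,'s3')
cv2.imwrite('pics/c3.png',np.hstack([cv2.resize(cv2.imread('pics/w3.png'),(400,300)),cv2.resize(d['image'][130:310,270:450],(300,300))]))
```

```text
6.5667 [0.43917397 0.30345026 0.12191161] [-1.05903274 -0.16823312  0.08927621]
0.01590204107224363 [0.21213215 0.08039719 1.26011692] [0.43859975 0.3030546  0.12118033]
8.9833 0.01577674716979595 [ 0.28725331  0.13834457 -0.2010169 ] [0.43813358 0.3027909  0.31899533]
```

View pics/c3.png

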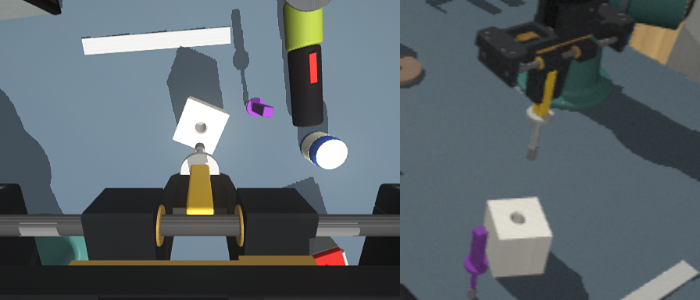

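The brush is held upright, its tip clear and the hole visible at about (256,162) in the full wrist frame. Next I measure the hole and dip the brush.

Run:
```python
from h import *
d=dict(np.load('w3.npz')); g=cv2.cvtColor(d['image'],cv2.COLOR_BGR2GRAY)
m=(g<190).astype(np.uint8); m[:148]=0;m[178:]=0;m[:,:238]=0;m[:,275:]=0
n,l,s,c=cv2.connectedComponentsWithStats(m)
for i in range(1,n):
    if s[i,4]>20: print(s[i],c[i],ray(d,c[i],.09))
r=rot(-0.11); c=[.411,-.3172]
manip.move_pose([.50,-.05,.33],r)
manip.move_pose([*c,.28],r)
s0=manip.state(); print(s0['clock'],s0['tool_pos'],s0['contact_force'])
manip.move_linear([*c,.141],rate=.12)
manip.dwell(.3); s=manip.state(); print(s['clock'],s['tool_pos'],s['contact_force'],s['gripper_width'])
d=cap('scene'); save(d,'s4'); cv2.imwrite('pics/c4.png',cv2.resize(d['image'][90:200,170:300],(780,660))[:600])
```

```text
[250 158  14  12 131] [256.74045802 163.48854962] [[0.43901708 0.30136382 0.09      ]]
11.525 [ 0.41178081 -0.31632547  0.2802478 ] [ 0.64135441 -0.14618184 -0.62876755]
13.1333 [ 0.41121588 -0.31739474  0.14147583] [-0.10537266 -0.80195236  0.28088245] 0.015600936981708335
```

View pics/c4.png

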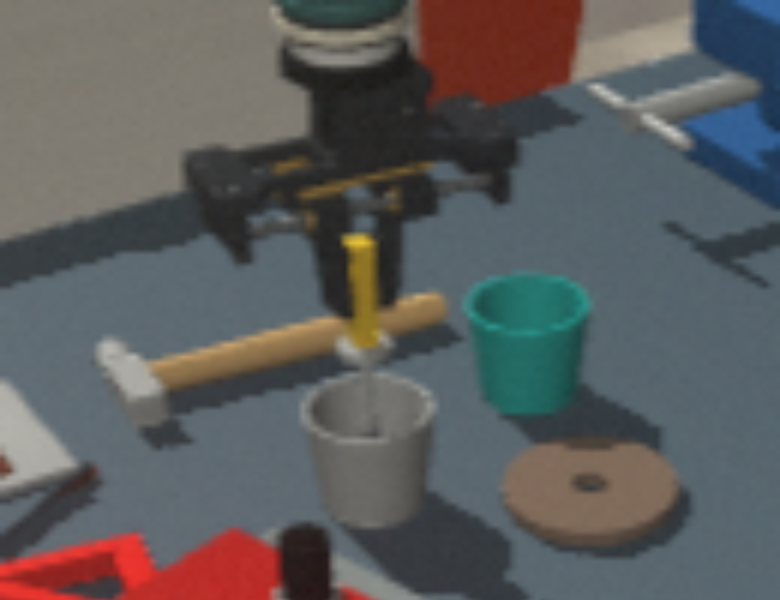

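The dip looks right: the tip is well inside the steel cup and the cup hasn't moved. Next is the dab on the ledge.

Run:
```python
from h import *
r=rot(-0.11); c=[.411,-.3172]; t=[.526,-.1245]
manip.move_linear([*c,.25],rate=.15)
manip.move_pose([*t,.25],r)
manip.move_linear([*t,.206],rate=.1); manip.dwell(.2)
f0=manip.state()['contact_force'][2]; z=.203
while z>.185:
    manip.move_linear([*t,z],rate=.03)
    s=manip.state(); f=s['contact_force'][2]-f0; print(round(z,4),round(f,2),s['tool_pos'].round(4))
    if f>2: break
    z-=.0015
manip.dwell(.25); s=manip.state(); print(s['contact_force']-0,f0,s['clock'])
d=cap('scene'); save(d,'s5'); cv2.imwrite('pics/c5.png',cv2.resize(d['image'][100:260,150:290],(525,600)))
manip.move_linear([*t,.27],rate=.1)
s=manip.state(); print(s['clock'],s['contact_force'],s['gripper_width'])
```

```text
0.203 1.12 [ 0.5259 -0.1244  0.2029]
0.2015 0.64 [ 0.5259 -0.1244  0.2014]
0.2 0.94 [ 0.5259 -0.1245  0.1998]
0.1985 1.0 [ 0.5259 -0.1245  0.1983]
0.197 0.15 [ 0.5259 -0.1245  0.1969]
0.1955 4.07 [ 0.5263 -0.1246  0.1961]
[-0.41189429  0.30269974  4.80405733] -1.0444095744265136 17.5
18.4417 [-0.1803828  -0.60081823 -0.43794186] 0.015664691347327203
```

View pics/c5.png

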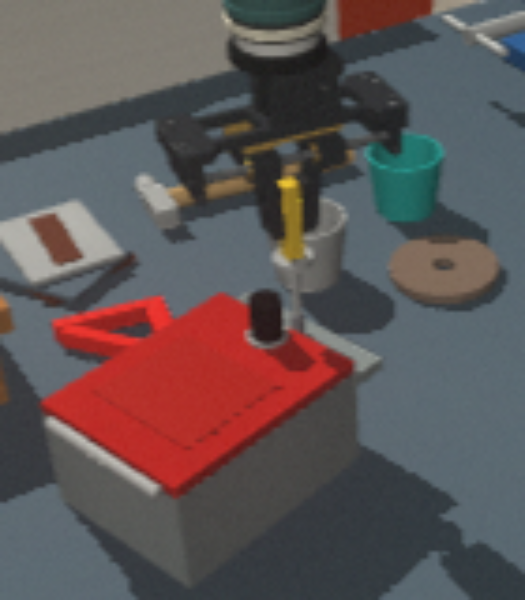

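The ledge contact (about 5 N at tip height 90 mm) matches what was expected. Now I return the brush.

Run:
```python
from h import *
r=rot(-0.11); b=[.4386,.3028]
manip.move_linear([.526,-.1245,.33],rate=.2)
manip.move_pose([*b,.31],r)
manip.move_linear([*b,.205],rate=.12); manip.dwell(.2)
s=manip.state(); f0=s['contact_force']; print(s['clock'],f0)
ok=True
for z in (.19,.175,.15,.135,.123):
    manip.move_linear([*b,z],rate=.08); s=manip.state(); df=s['contact_force']-f0; print(z,df.round(2),s['tool_pos'].round(4))
    if abs(df).max()>10: ok=False; break
print(ok)
d=cap('scene'); save(d,'s6')
if ok:
    manip.set_gripper(.05,30); manip.dwell(.2)
    manip.move_linear([*b,.26],rate=.15); manip.dwell(.1)
    d=cap('scene'); save(d,'s6')
    h=cv2.cvtColor(d['image'],cv2.COLOR_BGR2HSV); W=cloud(d); m=cv2.inRange(h,np.array((18,120,120)),np.array((35,255,255)))>0; m[:225]=0;m[310:]=0;m[:,:300]=0;m[:,380:]=0
    print(np.nanpercentile(W[m],[2,50,98],axis=0))
print(manip.state()['clock'])
cv2.imwrite('pics/c6.png',cv2.resize(d['image'][170:320,270:420],(450,450)))
```

```text
21.725 [ 1.29711969 -0.21256763 -0.49147297]
0.19 [-1.12  0.12 -0.05] [0.4378 0.3023 0.1887]
0.175 [-1.18  0.39 -0.43] [0.4379 0.3024 0.1739]
0.15 [-1.09 -0.24  0.39] [0.438  0.3025 0.1491]
0.135 [-1.67  0.14 -0.31] [0.438  0.3024 0.1341]
0.123 [-1.86 -0.42 -0.43] [0.438  0.3024 0.1221]
True
[[0.43212444 0.29882507 0.09913139]
 [0.44503214 0.31024031 0.13868636]
 [0.44866149 0.31321307 0.16655745]]
25.6083
```

View pics/c6.png

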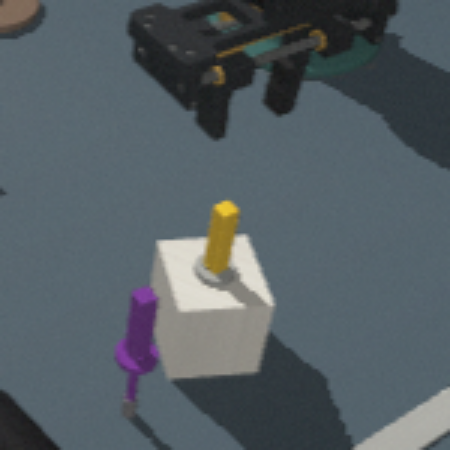

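The brush is home, with the same heights as at the start. Next is the knob, with the jaws along the hinge axis and the pull following the lid's arc.

```bash
cat >> h.py <<'E'
yaw=np.radians(16.85); ex=np.array([np.cos(yaw),np.sin(yaw),0]); ey=np.array([-np.sin(yaw),np.cos(yaw),0])
knob=np.array([.560,-.1138,.114]); hinge=knob+.178*ex; hinge[2]=.095
R0=R.from_rotvec(rot(yaw-np.pi/2))
def lidpose(q):
    Q=R.from_rotvec(ey*q); return hinge+Q.apply(knob-hinge),(Q*R0).as_rotvec()
E
python3 - <<'E'
from h import *
p,r=lidpose(0)
manip.move_linear([.4386,.3028,.32],rate=.2)
manip.move_pose([p[0],p[1],.25],r)
manip.set_gripper(.06,30)
manip.move_linear([p[0],p[1],.165],rate=.12)
f0=manip.state()['contact_force']
manip.move_linear(p,rate=.06)
s=manip.state(); print(s['clock'],s['tool_pos'],s['contact_force']-f0,lidpose(.15)[0],inverse_kinematics(*lidpose(.15)))
d=cap('scene'); save(d,'s7')
manip.set_gripper(0,60)
s=manip.state(); print(s['clock'],s['tool_pos'],s['contact_force']-f0,s['gripper_width'])
cv2.imwrite('pics/c7.png',cv2.resize(d['image'][100:260,150:290],(525,600)))
E
```

```text
29.8917 [ 0.56036874 -0.11390519  0.11436657] [ 0.09411802  2.31060809 -0.45612732] [ 0.56463036 -0.1123976   0.14038664] [-0.19801434  0.24423203  1.8247242  -0.07565165  1.20601428  1.11041505]
30.55 [ 0.56038111 -0.11487947  0.11414166] [ 1.42985155 -4.73620983 -0.88773645] 0.026689455903147048
```

View pics/c7.png

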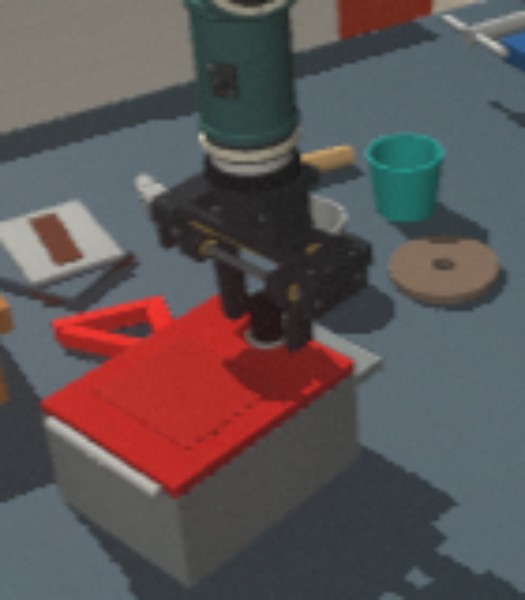

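```bash
sed -i 's/knob=np.array(\[.560,-.1138,.114\])/knob=np.array([.5602,-.1148,.114])/' h.py
python3 - <<'E'
from h import *
f0=manip.state()['contact_force']
for q in (.01,.02,.03,.04,.05,.06,.075,.09,.11,.13,.15):
    p,r=lidpose(q); manip.move_linear(p,rate=.02,rot=r)
    s=manip.state(); print(q,round(s['clock'],2),(s['contact_force']-f0).round(1),((s['tool_pos']-p)*1e3).round(1),round(s['gripper_width'],4))
    if s['clock']>45: break
manip.dwell(.3)
d=cap('scene'); save(d,'s8'); W=cloud(d); h=cv2.cvtColor(d['image'],cv2.COLOR_BGR2HSV)
m=(cv2.inRange(h,np.array((0,150,60)),np.array((8,255,255)))>0)|(cv2.inRange(h,np.array((172,150,60)),np.array((180,255,255)))>0); m[:175]=0;m[250:]=0;m[:,:155]=0;m[:,255:]=0
P=W[m]; P=P[np.isfinite(P[:,2])&(P[:,2]>.1)]; c=np.array([.635,-.0915,0]); x=(P-c)@ex; y=(P-c)@ey
ok=(abs(x)<.1)&(abs(y)<.078); k=np.polyfit(x[ok],P[ok,2],1); print('lid angle',-np.arctan(k[0]),'top at front',np.polyval(k,-.1),'resid',np.std(P[ok,2]-np.polyval(k,x[ok])))
print(manip.state()['clock'],manip.state()['joint_velocities'].round(4))
cv2.imwrite('pics/c8.png',cv2.resize(d['image'][100:320,150:390],(780,600)))
E
```

```text
0.01 30.8 [ 0.4  2.1 -4.8] [ 0.1 -0.2 -0.4] 0.0265
0.02 31.05 [ 2.9  0.7 -7.8] [-0.  -0.2 -1.1] 0.0266
0.03 31.3 [  4.6   0.7 -12.3] [-0.2 -0.2 -2. ] 0.0267
0.04 31.55 [ 2.4  0.7 -5.5] [-0.1 -0.2 -1.2] 0.0265
0.05 31.8 [ 1.7  1.6 -2.4] [ 0.2 -0.2 -0.1] 0.0266
0.06 32.05 [ 1.3  1.2 -2.9] [ 0.3 -0.2  0.3] 0.0264
0.075 32.33 [ 1.5  1.3 -0.9] [ 0.2 -0.1  0.3] 0.0267
0.09 32.62 [ 1.5  0.8 -2.2] [ 0.2 -0.1  0.2] 0.0264
0.11 32.94 [ 1.8  0.4 -1.6] [ 0.2 -0.2  0. ] 0.0267
0.13 33.27 [ 1.2 -0.2 -1.4] [ 0.2 -0.2 -0. ] 0.0267
0.15 33.59 [ 2.7 -0.2 -1.1] [ 0.2 -0.1 -0. ] 0.0268
lid angle 0.1472302680650976 top at front 0.13675750504196066 resid 0.0018814748483831248
33.9417 [-0.0015  0.     -0.0008 -0.0008 -0.     -0.0009]
```

View pics/c8.png

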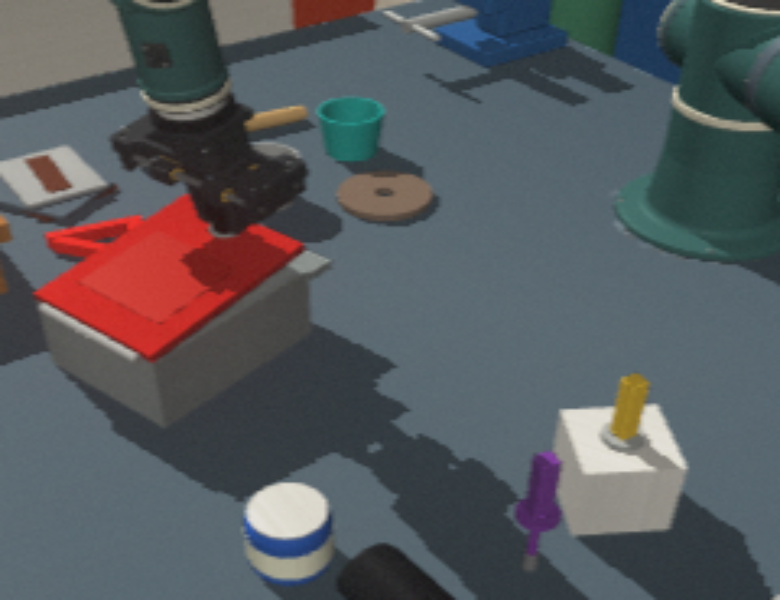

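The lid is held ajar at about 0.147 rad, the brush is home and the bench is undisturbed. I'm handing the job in.

Run:
```python
from h import *
manip.dwell(.3); print(order.close_job()); s=manip.state(); print(s['clock'],s['gripper_width'])
```

```text
the job is handed in; nothing more can be done
None
the job is handed in; nothing more can be done
```

All the steps were done in order and the job is handed in, at about 34 s on the robot's clock. No verdict was reported.

- **Brush:** I took the yellow brush and dipped its tip about 35 mm below the rim of the steel cup. I dabbed it on the ledge at the middle of the front seam with about 5 N, the tip touching at 90 mm height as expected. It went back into the stand and was let go; its heights in the camera image match those at the start.
- **Lid:** I gripped the knob with the force set to 60 N and pulled slowly along the lid's arc. The pull reached about 13 N at the moments I sampled it, then dropped to 1–3 N as the gasket let go.
- **Final state:** The depth image gave a lid angle of 0.147 rad, front edge about 30 mm up, with the arm still. The gripper stayed closed on the knob at 27 mm.
- **Bench:** The objects visible in the last picture looked undisturbed, including the purple and turquoise look-alikes. The steel cup was partly hidden behind the gripper there, so I last saw it clearly upright just after the dip. The rule and most of the grinder were outside that crop. I did not measure how far any of these moved.

No check failed or disagreed.

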